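Seat the die carrier on the badge press

ROBOT

A 6-joint arm with a two-finger parallel gripper is mounted at the origin on the work surface. World frame = base frame: x ahead of the robot, y to its left, z up, the work surface at z = 0. Lengths are in mm, angles in rad, forces in N, time in s.
With the tool pointing down it reaches from about 350 to 975 mm from the base axis. Payload 7.1 kg.
Tool frame: the origin (TCP) lies on the mounting face of the last link; the fingertips stand 182 mm ahead of it and the grasp point (between the pads) lies 163 mm ahead of it (ctrl.tcp_to_tips is the distance from the TCP to the fingertips, in mm); z points along the fingers, y is the direction in which the jaws open and shut (so a half turn about z gives the same grasp; the last joint's range is limited). The gripper opens to 88 mm and grips with 3 to 60 N. Pads are 20 mm wide; open, the fingers measure 115 mm over their backs; the gripper's body (75 mm by 178 mm) begins 61 mm behind the grasp point.
Start: joints at [1.316, 0.423, 1.63, -0, 1.089, -0.019], TCP at [145.982, 607.697, 404.675] pointing down, gripper open.
Joint ranges: [-3, 3], [-0.9, 2.11], [0.09, 2.58], [-1.31, 4.45], [0.11, 2.69], [-2.54, 2.54]. Speed limits (rad/s): [2.39, 2.39, 3.01, 3.14, 3.14, 3.14].

INTERFACE

Orientations are given as a rotation vector (axis times angle).
In Python, from workcell import ctrl gives the robot as it stands. The module is installed in compiled form; this text tells all that it offers.
- The arm moves only by the tool send_rows, never from a script. Its argument "commands" is a list of rows, each an object with "translation": the shift along the world's x, y, z normalised to -1 to 1, where 1 is 0.1 m, a list of three; "twist": the turn, a rotation vector about the world's x, y, z normalised to -1 to 1, where 1 is 0.5 rad, a list of three. A call has exactly 10 rows; each row is the pose to reach, as a shift and turn from the pose commanded when the call began; what a row does not reach only later rows make up. A row lasts 1/10 s, in which the tool goes at most 50 mm and 8.59 degrees, less where a joint would pass 70% of its speed; a pose out of reach is approached as far as the arm can. A call with a number of a shift or a turn outside -1 to 1 is refused whole. A call with a gripper value outside its range is refused whole. "grip" is the closure, from -1 (fully open) to 1 (shut), set as the call begins (left out, the last holds). The fingers move at their own pace and stop on an object; the grip force is fixed at half the most. Time passes only in rows, so rows that repeat a pose let the fingers close, or fill a call up. It gives the time, the measured TCP pose, the force and the opening at its end, in the units of the state.
- ctrl.get_obs(): the state, without advancing time (a new reading comes with each control period).
- ctrl.get_image(name): name is "scene" or "top"; returns a dict with "img" (420x560x3 uint8, red, green, blue), "intrinsics" (3x3 intrinsics, pixels), "dist" ([k1, k2, p1, p2, k3] as OpenCV has them; the pictures are not rectified), "cam_to_world" (4x4, takes a point from camera to world coordinates). Camera axes: x right, y down, z forward; pixel columns grow to the right and rows downward; lengths in mm; the calibration is good to about 2 mm. A picture is of the moment at which its call begins. There is no depth.
- ctrl.close_job(): hands the job in, once; it reports no verdict.
The state is a dict: "t": time; "qpos": joint angles; "qvel": joint speeds; "joint_torque": joint torques, N m; "ee_pos": TCP position; "orientation": TCP orientation; "ft_force": force on the tool from outside, world axes, zero at the start; "moment": the same for the moment, N m; "width": finger opening in mm.
Only numpy, scipy, OpenCV 4.12 (cv2) and the standard library are available. Lean on these libraries where they do the work, as an engineer would, in place of code of your own. Each camera call takes 0.05 s, during which the arm holds its last target. There are 200 camera calls.

TASK

Push the blue die carrier plate sideways over the black press bed until its two holes drop over the two brass locating pins and it lies flat and fully down on the bed. Do not lift the plate, and do not touch the two shiny dies that stand on it. Leave the other things where they are, and finish with the hand clear.

Things in the scene. Friction and masses are not known exactly. Their poses are not given: they have to be found in the camera images.
- press: Fixed badge press with a black bed 12 mm thick. Origin: at table height under the dock centre, where the seated carrier's centre belongs; x, y: the dock's directions, z up. Bed: x -140 to +100, y -170 to +430 mm. Aluminium ledge on it, 6 mm high (top 18 mm over the table): x -140 to -73, y -140 to +140. The frame with posts and lever stands beyond y = +240, 390 mm high.
- carrier: Loose blue plate, 140 (x) x 180 (y) x 10 mm, 0.4 to 0.9 kg with its dies. Origin: centre of its underside; z up. It starts level on ledge and pin tops, underside 18 mm over the table, centre 20 to 36 mm short of the dock (to the press's -x), up to 16 mm to either side, turned up to 0.18 rad. Its two 12 mm through holes lie at x +20, y -55 and +55.
- dock_center (a point): Bed surface at the dock centre, 12 mm over the table: where the origin of the seated carrier belongs, its x axis along the press's x. Seated, the carrier has dropped 6 mm, has about 1.5 mm of play each way, near edge 3 mm past the ledge, top 4 mm above it. Yellow lines 3 mm wide painted on the bed mark the outline of the seated plate, 2 mm outside it, at left, right and far side.
- hole_left (a point): centre of the carrier's left (+y) hole, at the underside of the plate
- hole_right (a point): centre of the carrier's right (-y) hole, at the underside of the plate
- pin_left (a point): centre of the top of the left (+y) brass pin, 9 mm in diameter, 6 mm high, chamfered, at press x +20, y +55; its top is level with the ledge, 18 mm above the table
- pin_right (a point): centre of the top of the right (-y) brass pin, alike, at press x +20, y -55, 18 mm above the table
- die_left: Shiny steel die fixed on the carrier, round, 44 mm in diameter and 30 mm tall; origin: centre of its underside, at carrier x -12, y +34, z +10 mm. Not to be touched.
- die_right: The same on the right, at carrier x -12, y -34, z +10 mm. Not to be touched.
- spare_die: Bystander: loose steel die 40 mm in diameter, 30 mm tall, standing on the bed to the left of the dock (about press y +170 mm). Origin: centre of its underside.
- tape: Bystander: roll of tan tape lying flat, 90 mm in diameter, 22 mm high, right of the press. Origin: centre of its underside.
- badges: Bystander: stack of badges, 37 mm in diameter, 25 mm tall, yellow on top, right of the press. Origin: centre of its underside.
- jar: Bystander: amber jar with a red cap, 60 mm in diameter, 75 mm tall, beyond the press. Origin: centre of its underside.
- driver: Bystander: screwdriver with an orange handle lying on the table, near right.
- mug: Bystander: blue mug, 80 mm in diameter, 90 mm tall, beyond the press on the left. Origin: centre of its underside.
Mind the look-alikes: they are no part of the job. Leave any pink look-alike of the carrier alone.

How it is judged:
By the outcome, as a careful person would: the job done as asked, in the order asked, and still so for the second after the job is handed in, with the robot touching nothing.
It also fails if it takes over 69 s, if anything falls off the work surface, if the arm or the gripper's body presses on something with over 40 N, if the wrist force passes 120 N, or if a joint passes its speed limit or range.

## Working session

There is one attempt and no reset: what is moved stays moved. The work goes in short steps, Python scripts to look and compute and a tool call to move; the robot and the scene stay as the last step left them, time stands still between calls to the robot, and variables do not carry over. Pictures are saved under pics/ and viewed, about 8 in all and at most 12, crops included, and the job is handed in when it is done.

Besides the shell and the picture viewer there is one more tool, called after "Call:" as name(argument=value, ...) on one line, values as JSON. send_rows: Moves the arm, as the interface text tells. Its arguments: {"type":"object","properties":{"commands":{"type":"array","items":{"type":"object","properties":{"translation":{"type":"array","items":{"type":"number"}},"twist":{"type":"array","items":{"type":"number"}}}}},"grip":{"type":"number"}},"required":["commands"]}

```bash
mkdir -p pics
cat > h.py <<'E'
import numpy as np, cv2
from workcell import ctrl
def snap(n,f):
    d=ctrl.get_image(n); cv2.imwrite('pics/'+f,d['img'][:,:,::-1]); np.savez('pics/'+f+'.npz',**{k:np.array(v) for k,v in d.items()}); return d
def load(f): return dict(np.load('pics/'+f+'.npz'))
def ray(d,uv):
    p=cv2.undistortPoints(np.array(uv,float).reshape(-1,1,2),d['intrinsics'],d['dist'])[:,0]
    T=d['cam_to_world']; v=np.c_[p,np.ones(len(p))]@T[:3,:3].T
    return T[:3,3],v
def atz(d,uv,z):
    o,v=ray(d,uv); return o+v*((z-o[2])/v[:,2])[:,None]
def proj(d,P):
    T=np.linalg.inv(d['cam_to_world']); r=cv2.Rodrigues(T[:3,:3])[0]
    return cv2.projectPoints(np.array(P,float).reshape(-1,1,3),r,T[:3,3],d['intrinsics'],d['dist'])[0][:,0]
E
python3 - <<'E'
from h import *
for n in('scene','top'):
    d=snap(n,n+'0.png'); print(n,d['cam_to_world'].round(3).tolist(),d['intrinsics'][0][0])
a=[cv2.imread(f'pics/{n}0.png') for n in('scene','top')]
o=ctrl.get_obs(); print({k:np.round(v,3).tolist() for k,v in o.items()},ctrl.tcp_to_tips)
E
```

```text
scene [[-0.515, 0.632, -0.58, 1077.718], [0.857, 0.39, -0.336, 247.771], [0.013, -0.67, -0.742, 765.154], [0.0, 0.0, 0.0, 1.0]] 435.76611567941995
top [[-0.003, -0.993, 0.114, 405.458], [-1.0, 0.003, 0.001, -46.496], [-0.001, -0.114, -0.993, 901.917], [0.0, 0.0, 0.0, 1.0]] 378.94651341648677
{'t': 0.1, 'qpos': [1.316, 0.424, 1.631, 0.0, 1.089, -0.019], 'qvel': [-0.002, -0.004, 0.002, 0.001, -0.0, -0.001], 'joint_torque': [-0.001, -54.561, -27.432, 0.064, 0.019, -0.0], 'ee_pos': [145.957, 607.469, 403.973], 'orientation': [-0.37, -3.12, 0.002], 'ft_force': [0.125, -0.869, -0.128], 'moment': [-0.006, -0.0, -0.005], 'width': 88.087} 182.0
```

View pics/scene0.png

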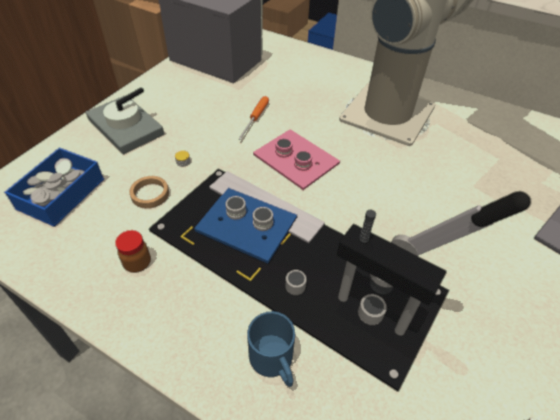

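View pics/top0.png

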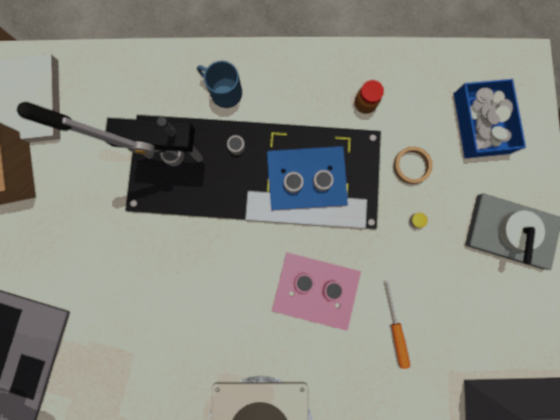

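The blue plate with two shiny dies (top 307,178; scene 247,222) sits on the ledge of the black bed, so it's the carrier. The pink plate at top (316,290) lies on the table and is the look-alike. Next I rectify both views for measuring and to confirm with an enlarged crop.

```bash
cat >> h.py <<'E'
def rect(d,z,x0,x1,y0,y1,s):
    # row: x decreasing downward, col: y decreasing rightwards
    xs=np.arange(x1,x0,-1/s); ys=np.arange(y1,y0,-1/s)
    Y,X=np.meshgrid(ys,xs); uv=proj(d,np.c_[X.ravel(),Y.ravel(),np.full(X.size,z)]).astype(np.float32).reshape(*X.shape,2)
    return cv2.remap(d['img'],uv[...,0],uv[...,1],cv2.INTER_CUBIC)[:,:,::-1]
def blue(d,z):
    h=cv2.cvtColor(d['img'],cv2.COLOR_RGB2HSV)
    m=cv2.inRange(h,(100,120,50),(125,255,255))
    n,l,s,c=cv2.connectedComponentsWithStats(m)
    return m,[(i,s[i].tolist(),c[i].round(1).tolist()) for i in range(1,n) if s[i,4]>300],l
E
python3 - <<'E'
from h import *
ims=[]
for n in('scene','top'):
    d=load(n+'0.png'); m,s,l=blue(d,28); print(n,s)
d=load('top0.png')
print(atz(d,[[307,178],[129,210],[377,228],[381,131]],18).round(1))
c=atz(d,[[307,178]],28)[0]
b=[c[0]-110,c[0]+110,c[1]-160,c[1]+160]; print(b)
t=rect(load('top0.png'),12,*b,2.4); s=rect(load('scene0.png'),12,*b,2.4)
print(t.shape)
v=np.vstack([t,s]); v=cv2.resize(v,None,fx=.56,fy=.56) if 0 else v
cv2.imwrite('pics/r_top.png',t); cv2.imwrite('pics/r_scene.png',s)
E
```

```text
scene [(1, [309, 12, 27, 36, 654], [323.5, 30.7]), (2, [6, 149, 97, 77, 2689], [57.2, 188.5]), (3, [195, 189, 101, 74, 3269], [244.9, 228.0])]
top [(19, [454, 80, 71, 78, 2361], [487.0, 119.1]), (30, [267, 146, 81, 64, 3764], [306.6, 176.2])]
[[ 578.9 -111.6   18. ]
 [ 504.   309.1   18. ]
 [ 459.7 -274.    18. ]
 [ 693.8 -291.7   18. ]]
[np.float64(466.9416875456543), np.float64(686.9416875456543), np.float64(-270.83648365577653), np.float64(49.16351634422347)]
(528, 768, 3)
```

View pics/r_top.png

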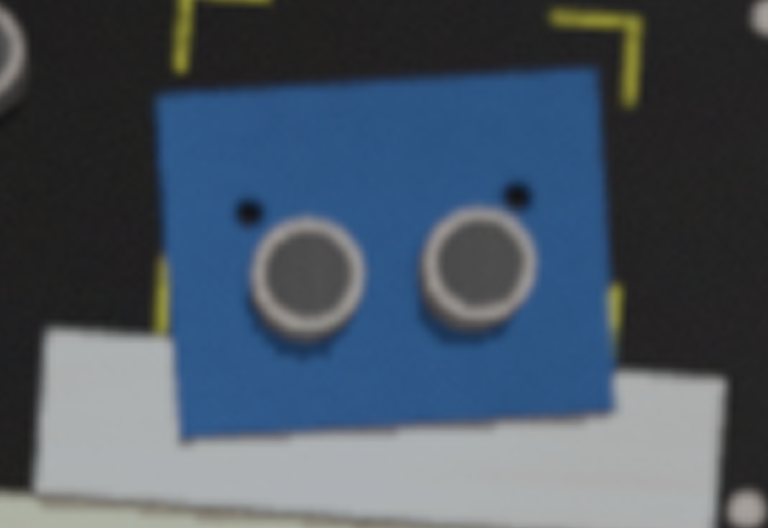

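View pics/r_scene.png

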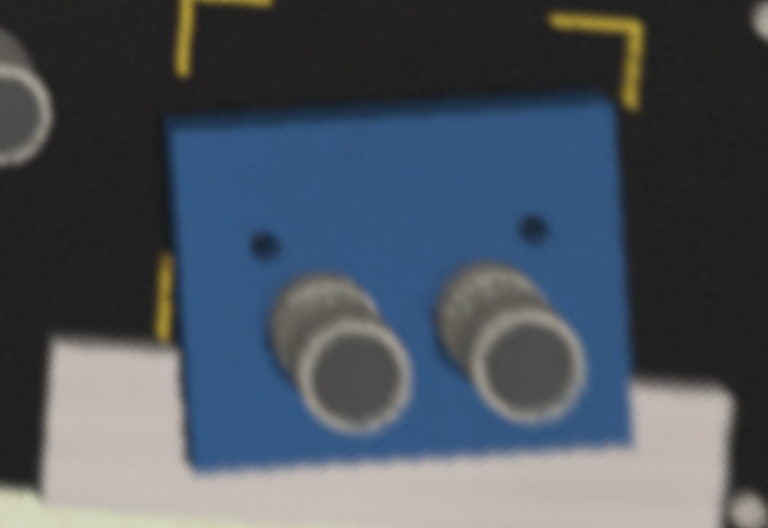

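Both crops show the blue carrier level on the ledge with both holes (top crop 249,212 and 517,196) and no lookalike in the way. The yellow dock marks are clearly visible. Next I fit the poses.

```bash
cat >> h.py <<'E'
from scipy.optimize import least_squares
def hsv(d): return cv2.cvtColor(d['img'],cv2.COLOR_RGB2HSV)
def toloc(p,P):  # world->local
    c,s=np.cos(p[2]),np.sin(p[2]); q=P[:,:2]-p[:2]; return np.c_[q@[c,s],q@[-s,c]]
B=(467,687,-271,49); S=2.4
def pix2w(rc): return np.c_[B[1]-rc[:,0]/S,B[3]-rc[:,1]/S]
def press(d):
    h=cv2.cvtColor(rect(d,12,*B,S),cv2.COLOR_BGR2HSV)
    m=cv2.inRange(h,(18,130,90),(38,255,255)); P=pix2w(np.argwhere(m>0))
    f=lambda p:(lambda L:np.min(np.abs(np.c_[L[:,1]-93.5,L[:,1]+93.5,L[:,0]-73.5]),1))(toloc(p,P))
    p=np.array([605,-106,-.05])
    r=min((least_squares(f,p+[dx,dy,0],loss='soft_l1') for dx in(-8,0,8) for dy in(-8,0,8)),key=lambda r:r.cost)
    return r.x,np.sqrt(np.mean(r.fun**2)),len(P)
def plate(d,z=28,v=None):
    h=cv2.cvtColor(rect(d,z,*B,S),cv2.COLOR_BGR2HSV)
    vals=h[...,2][cv2.inRange(h,(100,120,50),(125,255,255))>0]; v=v or np.median(vals)*.75
    m=cv2.inRange(h,(100,110,int(v)),(125,255,255))
    c=max(cv2.findContours(m,cv2.RETR_EXTERNAL,cv2.CHAIN_APPROX_NONE)[0],key=cv2.contourArea)[:,0]
    P=pix2w(c[:,::-1])
    def f(p):
        L=np.abs(toloc(p,P)); a=L-[70,90]; return np.where(a.max(1)>0,np.hypot(*np.maximum(a,0).T),a.max(1))
    r=least_squares(f,[*P.mean(0),0.05],loss='soft_l1'); return r.x,np.sqrt(np.mean(r.fun**2))
def rel(p,q): # plate in press frame
    L=toloc(p,np.array([q[:2]]))[0]; return np.r_[L,q[2]-p[2]]
E
python3 - <<'E'
from h import *
for n in('scene','top'):
    d=load(n+'0.png'); p=press(d); q=plate(d); print(n,'press',p[0].round(3),p[1:],'plate',q[0].round(3),q[1],'rel',rel(p[0],q[0]).round(3))
d=load('top0.png')
print(atz(d,[[20,105],[70,125],[150,150],[192,130],[205,155]],400).round(0), atz(d,[[236,145],[413,165]],25).round(0))
E
```

```text
scene press [ 6.08788e+02 -1.16740e+02 -6.80000e-02] (np.float64(1.81351244481353), 5084) plate [ 5.79315e+02 -1.10431e+02  6.00000e-02] 1.184443263966804 rel [-29.832   4.297   0.128]
top press [ 6.10900e+02 -1.16096e+02 -7.40000e-02] (np.float64(1.7389934172015595), 3793) plate [ 5.78598e+02 -1.10748e+02  6.20000e-02] 0.9824121019290929 rel [-32.61    2.931   0.136]
[[610. 318. 400.]
 [580. 244. 400.]
 [544. 130. 400.]
 [571.  73. 400.]
 [536.  55. 400.]] [[ 658.   57.   25.]
 [ 608. -363.   25.]]
```

The two views agree on the carrier: press frame about (-31, +3.5) mm, turned +0.13 rad. Its xy matches within 1 mm at top height z=28. I'll go round at small radius, clear of the press frame, to get behind the near edge.

Call:
send_rows(commands=[{"translation": [-0.05, -0.1, 0], "twist": [0, 0, 0.06]}, {"translation": [-0.1, -0.2, 0], "twist": [0, 0, 0.12]}, {"translation": [-0.15, -0.3, 0], "twist": [0, 0, 0.18]}, {"translation": [-0.2, -0.4, 0], "twist": [0, 0, 0.24]}, {"translation": [-0.25, -0.5, 0], "twist": [0, 0, 0.3]}, {"translation": [-0.3, -0.6, 0], "twist": [0, 0, 0.36]}, {"translation": [-0.35, -0.7, 0], "twist": [0, 0, 0.42]}, {"translation": [-0.4, -0.8, 0], "twist": [0, 0, 0.48]}, {"translation": [-0.45, -0.9, 0], "twist": [0, 0, 0.54]}, {"translation": [-0.5, -1, 0], "twist": [0, 0, 0.6]}], grip=-1)

```text
t: 1.1
ee_pos: [95.6, 506.9, 404.7]
orientation: [-0.105, 3.14, 0.0]
ft_force: [-0.8, 0.2, -0.0]
width: 88.1
```

Call:
send_rows(commands=[{"translation": [0, -0.1, 0], "twist": [0, 0, 0]}, {"translation": [0, -0.2, 0], "twist": [0, 0, 0]}, {"translation": [0, -0.3, 0], "twist": [0, 0, 0]}, {"translation": [0, -0.4, 0], "twist": [0, 0, 0]}, {"translation": [0, -0.5, 0], "twist": [0, 0, 0]}, {"translation": [0, -0.6, 0], "twist": [0, 0, 0]}, {"translation": [0, -0.7, 0], "twist": [0, 0, 0]}, {"translation": [0, -0.8, 0], "twist": [0, 0, 0]}, {"translation": [0, -0.9, 0], "twist": [0, 0, 0]}, {"translation": [0, -1, 0], "twist": [0, 0, 0]}])

```text
t: 2.1
ee_pos: [96.0, 406.9, 404.7]
orientation: [-0.101, 3.14, 0.0]
ft_force: [0.4, -0.2, 0.1]
width: 88.0
```

Call:
send_rows(commands=[{"translation": [0.1, -0.05, 0], "twist": [0, 0, 0]}, {"translation": [0.2, -0.1, 0], "twist": [0, 0, 0]}, {"translation": [0.3, -0.15, 0], "twist": [0, 0, 0]}, {"translation": [0.4, -0.2, 0], "twist": [0, 0, 0]}, {"translation": [0.5, -0.25, 0], "twist": [0, 0, 0]}, {"translation": [0.6, -0.3, 0], "twist": [0, 0, 0]}, {"translation": [0.7, -0.35, 0], "twist": [0, 0, 0]}, {"translation": [0.8, -0.4, 0], "twist": [0, 0, 0]}, {"translation": [0.9, -0.45, 0], "twist": [0, 0, 0]}, {"translation": [1, -0.5, 0], "twist": [0, 0, 0]}])

```text
t: 3.1
ee_pos: [196.8, 357.3, 404.7]
orientation: [-0.101, 3.14, 0.0]
ft_force: [0.3, -0.1, 0.1]
width: 88.0
```

Call:
send_rows(commands=[{"translation": [0.1, -0.08, 0]}, {"translation": [0.2, -0.16, 0]}, {"translation": [0.3, -0.24, 0]}, {"translation": [0.4, -0.32, 0]}, {"translation": [0.5, -0.4, 0]}, {"translation": [0.6, -0.48, 0]}, {"translation": [0.7, -0.56, 0]}, {"translation": [0.8, -0.64, 0]}, {"translation": [0.9, -0.72, 0]}, {"translation": [1, -0.8, 0]}])

```text
validation failed for argument at $.co...
```

Call:
send_rows(commands=[{"translation": [0.08, -0.1, 0]}, {"translation": [0.16, -0.2, 0]}, {"translation": [0.24, -0.3, 0]}, {"translation": [0.32, -0.4, 0]}, {"translation": [0.4, -0.5, 0]}, {"translation": [0.48, -0.6, 0]}, {"translation": [0.56, -0.7, 0]}, {"translation": [0.64, -0.8, 0]}, {"translation": [0.72, -0.9, 0]}, {"translation": [0.8, -1, 0]}])

```text
validation failed for argument at $.co...
```

Call:
send_rows(commands=[{"translation": [0.03, -0.1, 0]}, {"translation": [0.06, -0.2, 0]}, {"translation": [0.09, -0.3, 0]}, {"translation": [0.12, -0.4, 0]}, {"translation": [0.15, -0.5, 0]}, {"translation": [0.18, -0.6, 0]}, {"translation": [0.21, -0.7, 0]}, {"translation": [0.24, -0.8, 0]}, {"translation": [0.27, -0.9, 0]}, {"translation": [0.3, -1, 0]}])

```text
validation failed for argument at $.co...
```

Call:
send_rows(commands=[{"translation": [0.03, -0.1, 0]}, {"translation": [0.06, -0.2, 0]}, {"translation": [0.09, -0.3, 0]}, {"translation": [0.12, -0.4, 0]}, {"translation": [0.15, -0.5, 0]}, {"translation": [0.18, -0.6, 0]}, {"translation": [0.21, -0.7, 0]}, {"translation": [0.24, -0.8, 0]}, {"translation": [0.27, -0.9, 0]}, {"translation": [0.3, -1, 0]}])

```text
validation failed for argument at $.co...
```

Call:
send_rows(commands=[{"translation": [0.04, -0.1, -0.1]}, {"translation": [0.08, -0.2, -0.2]}, {"translation": [0.12, -0.3, -0.3]}, {"translation": [0.16, -0.4, -0.4]}, {"translation": [0.2, -0.5, -0.5]}, {"translation": [0.24, -0.6, -0.6]}, {"translation": [0.28, -0.7, -0.7]}, {"translation": [0.32, -0.8, -0.8]}, {"translation": [0.36, -0.9, -0.9]}, {"translation": [0.4, -0.94, -1]}])

```text
validation failed for argument at $.co...
```

Twist is required in each row, so I'm resending.

Call:
send_rows(commands=[{"translation": [0.1, -0.08, 0], "twist": [0, 0, 0]}, {"translation": [0.2, -0.16, 0], "twist": [0, 0, 0]}, {"translation": [0.3, -0.24, 0], "twist": [0, 0, 0]}, {"translation": [0.4, -0.32, 0], "twist": [0, 0, 0]}, {"translation": [0.5, -0.4, 0], "twist": [0, 0, 0]}, {"translation": [0.6, -0.48, 0], "twist": [0, 0, 0]}, {"translation": [0.7, -0.56, 0], "twist": [0, 0, 0]}, {"translation": [0.8, -0.64, 0], "twist": [0, 0, 0]}, {"translation": [0.9, -0.72, 0], "twist": [0, 0, 0]}, {"translation": [1, -0.8, 0], "twist": [0, 0, 0]}])

```text
t: 4.1
ee_pos: [296.7, 277.0, 404.7]
orientation: [-0.101, 3.14, -0.0]
ft_force: [0.4, -0.1, -0.0]
width: 87.6
```

Call:
send_rows(commands=[{"translation": [0.08, -0.1, 0], "twist": [0, 0, 0]}, {"translation": [0.16, -0.2, 0], "twist": [0, 0, 0]}, {"translation": [0.24, -0.3, 0], "twist": [0, 0, 0]}, {"translation": [0.32, -0.4, 0], "twist": [0, 0, 0]}, {"translation": [0.4, -0.5, 0], "twist": [0, 0, 0]}, {"translation": [0.48, -0.6, 0], "twist": [0, 0, 0]}, {"translation": [0.56, -0.7, 0], "twist": [0, 0, 0]}, {"translation": [0.64, -0.8, 0], "twist": [0, 0, 0]}, {"translation": [0.72, -0.9, 0], "twist": [0, 0, 0]}, {"translation": [0.8, -1, 0], "twist": [0, 0, 0]}])

```text
t: 5.1
ee_pos: [376.5, 176.9, 404.7]
orientation: [-0.101, 3.14, 0.0]
ft_force: [0.1, -0.1, -0.4]
width: 87.7
```

Call:
send_rows(commands=[{"translation": [0.03, -0.1, 0], "twist": [0, 0, 0]}, {"translation": [0.06, -0.2, 0], "twist": [0, 0, 0]}, {"translation": [0.09, -0.3, 0], "twist": [0, 0, 0]}, {"translation": [0.12, -0.4, 0], "twist": [0, 0, 0]}, {"translation": [0.15, -0.5, 0], "twist": [0, 0, 0]}, {"translation": [0.18, -0.6, 0], "twist": [0, 0, 0]}, {"translation": [0.21, -0.7, 0], "twist": [0, 0, 0]}, {"translation": [0.24, -0.8, 0], "twist": [0, 0, 0]}, {"translation": [0.27, -0.9, 0], "twist": [0, 0, 0]}, {"translation": [0.3, -1, 0], "twist": [0, 0, 0]}])

```text
t: 6.1
ee_pos: [406.2, 76.9, 404.7]
orientation: [-0.101, 3.14, 0.0]
ft_force: [-0.3, 0.3, 0.1]
width: 87.5
```

Call:
send_rows(commands=[{"translation": [0.03, -0.1, 0], "twist": [0, 0, 0]}, {"translation": [0.06, -0.2, 0], "twist": [0, 0, 0]}, {"translation": [0.09, -0.3, 0], "twist": [0, 0, 0]}, {"translation": [0.12, -0.4, 0], "twist": [0, 0, 0]}, {"translation": [0.15, -0.5, 0], "twist": [0, 0, 0]}, {"translation": [0.18, -0.6, 0], "twist": [0, 0, 0]}, {"translation": [0.21, -0.7, 0], "twist": [0, 0, 0]}, {"translation": [0.24, -0.8, 0], "twist": [0, 0, 0]}, {"translation": [0.27, -0.9, 0], "twist": [0, 0, 0]}, {"translation": [0.3, -1, 0], "twist": [0, 0, 0]}])

```text
t: 7.1
ee_pos: [436.2, -23.1, 404.7]
orientation: [-0.101, 3.14, -0.0]
ft_force: [0.2, -0.1, 0.2]
width: 87.6
```

Call:
send_rows(commands=[{"translation": [0.04, -0.1, -0.1], "twist": [0, 0, 0]}, {"translation": [0.08, -0.2, -0.2], "twist": [0, 0, 0]}, {"translation": [0.12, -0.3, -0.3], "twist": [0, 0, 0]}, {"translation": [0.16, -0.4, -0.4], "twist": [0, 0, 0]}, {"translation": [0.2, -0.5, -0.5], "twist": [0, 0, 0]}, {"translation": [0.24, -0.6, -0.6], "twist": [0, 0, 0]}, {"translation": [0.28, -0.7, -0.7], "twist": [0, 0, 0]}, {"translation": [0.32, -0.8, -0.8], "twist": [0, 0, 0]}, {"translation": [0.36, -0.9, -0.9], "twist": [0, 0, 0]}, {"translation": [0.4, -0.94, -1], "twist": [0, 0, 0]}])

```text
t: 8.1
ee_pos: [476.4, -117.3, 303.8]
orientation: [-0.1, 3.14, -0.0]
ft_force: [0.5, 0.7, 0.4]
width: 87.9
```

Call:
send_rows(commands=[{"translation": [0, 0, -0.15], "twist": [0, 0, 0]}, {"translation": [0, 0, -0.3], "twist": [0, 0, 0]}, {"translation": [0, 0, -0.45], "twist": [0, 0, 0]}, {"translation": [0, 0, -0.6], "twist": [0, 0, 0]}, {"translation": [0, 0, -0.75], "twist": [0, 0, 0]}, {"translation": [0, 0, -0.85], "twist": [0, 0, 0]}, {"translation": [0, 0, -0.92], "twist": [0, 0, 0]}, {"translation": [0, 0, -0.96], "twist": [0, 0, 0]}, {"translation": [0, 0, -1], "twist": [0, 0, 0]}, {"translation": [0, 0, -1], "twist": [0, 0, 0]}])

```text
t: 9.1
ee_pos: [476.0, -116.3, 204.5]
orientation: [0.101, -3.14, -0.0]
ft_force: [0.2, 0.0, 0.0]
width: 87.8
```

Call:
send_rows(commands=[{"translation": [0, 0, -0.005], "twist": [0, 0, 0]}, {"translation": [0, 0, -0.01], "twist": [0, 0, 0]}, {"translation": [0, 0, -0.015], "twist": [0, 0, 0]}, {"translation": [0.02, 0.002, -0.017], "twist": [0, 0, 0]}, {"translation": [0.05, 0.003, -0.017], "twist": [0, 0, 0]}, {"translation": [0.08, 0.005, -0.017], "twist": [0, 0, 0]}, {"translation": [0.11, 0.006, -0.017], "twist": [0, 0, 0]}, {"translation": [0.14, 0.008, -0.017], "twist": [0, 0, 0]}, {"translation": [0.16, 0.01, -0.017], "twist": [0, 0, 0]}, {"translation": [0.16, 0.01, -0.017], "twist": [0, 0, 0]}])

```text
t: 10.1
ee_pos: [492.3, -115.3, 203.0]
orientation: [-0.101, 3.14, -0.0]
ft_force: [0.0, 0.1, 0.1]
width: 87.9
```

Run:
```python
from h import *
o=ctrl.get_obs(); print(o['ee_pos'].round(2) if hasattr(o['ee_pos'],'round') else o['ee_pos'])
t=snap('top','top1.png'); s=snap('scene','scene1.png')
cv2.imwrite('pics/r1.png',cv2.resize(np.vstack([t['img'][100:260,200:420],s['img'][150:310,150:370]])[:,:,::-1],None,fx=1.85,fy=1.85,interpolation=cv2.INTER_CUBIC))
```

```text
[ 492.32 -115.28  202.97]
```

View pics/r1.png

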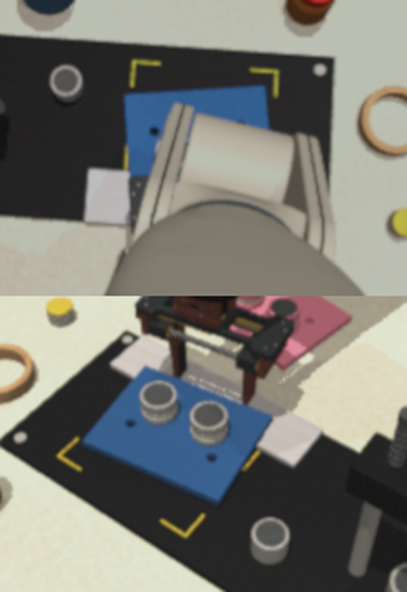

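Fingers are behind the near edge, clear of the dies. Now to make contact and push about two thirds of the way while turning.

Call:
send_rows(commands=[{"translation": [0.03, 0, 0], "twist": [0, 0, 0]}, {"translation": [0.06, 0, 0], "twist": [0, 0, 0]}, {"translation": [0.08, 0.005, 0], "twist": [0, 0, -0.01]}, {"translation": [0.11, 0.01, 0], "twist": [0, 0, -0.03]}, {"translation": [0.14, 0.014, 0], "twist": [0, 0, -0.06]}, {"translation": [0.17, 0.018, 0], "twist": [0, 0, -0.09]}, {"translation": [0.2, 0.022, 0], "twist": [0, 0, -0.12]}, {"translation": [0.23, 0.026, 0], "twist": [0, 0, -0.15]}, {"translation": [0.25, 0.03, 0], "twist": [0, 0, -0.18]}, {"translation": [0.25, 0.03, 0], "twist": [0, 0, -0.18]}])

```text
t: 11.2
ee_pos: [515.8, -112.0, 202.6]
orientation: [-0.041, -3.137, -0.001]
ft_force: [-5.4, 0.4, 1.5]
width: 87.5
```

```bash
cat > look.py <<'E'
import sys
from h import *
f=sys.argv[1]; o=ctrl.get_obs(); print(np.round(o['ee_pos'],1),np.round(o['orientation'],3),np.round(o['ft_force'],1))
d=snap('scene',f); P=press(load('scene0.png'))[0]
for z in (28,22): q=plate(d,z); print(z,q[0].round(3),round(q[1],2),'rel',rel(P,q[0]).round(3))
E
python3 look.py s2.png
```

```text
[ 515.8 -112.   202.6] [-4.100e-02 -3.137e+00 -1.000e-03] [-5.4  0.4  1.5]
28 [ 5.97564e+02 -1.14606e+02 -2.60000e-02] 0.9 rel [-11.343   1.368   0.042]
22 [ 5.93693e+02 -1.17451e+02 -2.60000e-02] 0.73 rel [-15.012  -1.733   0.042]
```

```bash
sed -i 's/^B=.*/B=(467,717,-271,49); S=2.4/' h.py
python3 - <<'E'
from h import *
for f in('scene0.png','top0.png','s2.png'):
    d=load(f); p=press(d); q=plate(d); print(f,p[0].round(3),p[1:],q[0].round(3),rel(p[0],q[0]).round(3))
d=load('s2.png')
b=rect(d,18,560,660,-200,-30,4.5); cv2.imwrite('pics/s2r.png',b); print(b.shape)
E
```

```text
scene0.png [ 6.09754e+02 -1.16693e+02 -7.50000e-02] (np.float64(1.7959153153283316), 6118) [ 5.79315e+02 -1.10431e+02  6.00000e-02] [-30.823   3.954   0.135]
top0.png [ 6.11105e+02 -1.16056e+02 -7.60000e-02] (np.float64(1.7029224737659858), 5023) [ 5.78598e+02 -1.10748e+02  6.20000e-02] [-32.817   2.814   0.138]
s2.png [ 6.09741e+02 -1.16739e+02 -7.40000e-02] (np.float64(1.9278324607605068), 6037) [ 5.97564e+02 -1.14606e+02 -2.60000e-02] [-12.301   1.223   0.048]
(450, 765, 3)
```

View pics/s2r.png

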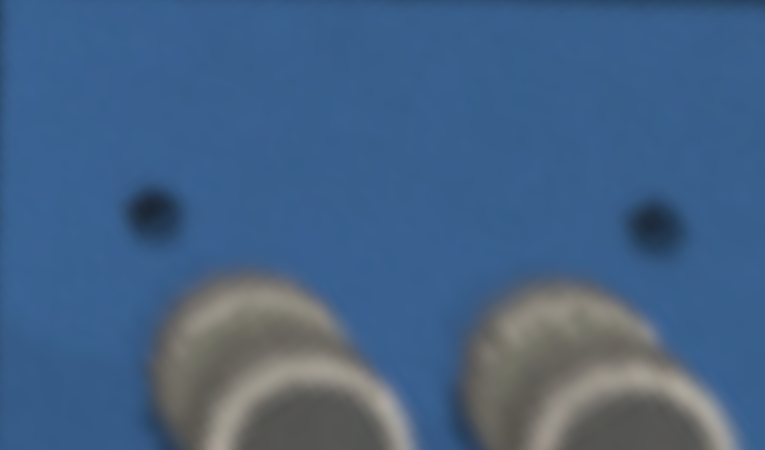

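Call:
send_rows(commands=[{"translation": [0.01, 0.002, 0], "twist": [0, 0, -0.012]}, {"translation": [0.02, 0.004, 0], "twist": [0, 0, -0.024]}, {"translation": [0.03, 0.006, 0], "twist": [0, 0, -0.036]}, {"translation": [0.04, 0.008, 0], "twist": [0, 0, -0.048]}, {"translation": [0.05, 0.01, 0], "twist": [0, 0, -0.06]}, {"translation": [0.06, 0.012, 0], "twist": [0, 0, -0.072]}, {"translation": [0.07, 0.014, 0], "twist": [0, 0, -0.084]}, {"translation": [0.08, 0.016, 0], "twist": [0, 0, -0.098]}, {"translation": [0.08, 0.016, 0], "twist": [0, 0, -0.098]}, {"translation": [0.08, 0.016, 0], "twist": [0, 0, -0.098]}])

```text
t: 12.25
ee_pos: [523.6, -110.4, 202.5]
orientation: [-0.117, -3.135, -0.001]
ft_force: [-6.3, 0.0, 3.4]
width: 87.8
```

```bash
cat > look.py <<'E'
import sys
from h import *
f=sys.argv[1]; o=ctrl.get_obs(); print(np.round(o['ee_pos'],1),np.round(o['orientation'],3),np.round(o['ft_force'],1))
d=snap('scene',f); P=np.array([609.75,-116.72,-.0745])
for z in (28,22): q=plate(d,z); print(z,q[0].round(3),round(q[1],2),'rel',rel(P,q[0]).round(3))
# predicted hole pixels of the seated plate top (z=22) and current
E
python3 look.py s3.png
```

```text
[ 523.6 -110.4  202.5] [-1.170e-01 -3.135e+00 -1.000e-03] [-6.3  0.   3.4]
28 [ 6.04975e+02 -1.16991e+02 -7.40000e-02] 0.82 rel [-4.742e+00 -6.260e-01  1.000e-03]
22 [ 6.01182e+02 -1.19903e+02 -7.40000e-02] 0.64 rel [-8.307 -3.812  0.   ]
```

Call:
send_rows(commands=[{"translation": [0.005, 0.001, 0], "twist": [0, 0, 0]}, {"translation": [0.01, 0.002, 0], "twist": [0, 0, 0]}, {"translation": [0.015, 0.003, 0], "twist": [0, 0, 0]}, {"translation": [0.02, 0.004, 0], "twist": [0, 0, 0]}, {"translation": [0.025, 0.006, 0], "twist": [0, 0, 0]}, {"translation": [0.03, 0.008, 0], "twist": [0, 0, 0]}, {"translation": [0.035, 0.009, 0], "twist": [0, 0, 0]}, {"translation": [0.04, 0.01, 0], "twist": [0, 0, 0]}, {"translation": [0.04, 0.01, 0], "twist": [0, 0, 0]}, {"translation": [0.04, 0.01, 0], "twist": [0, 0, 0]}])

```text
t: 13.3
ee_pos: [528.6, -109.7, 202.8]
orientation: [-0.117, -3.138, -0.0]
ft_force: [-4.0, -0.4, 0.3]
width: 87.8
```

```bash
python3 look.py s4.png
```

```text
[ 528.6 -109.7  202.8] [-0.117 -3.138 -0.   ] [-4.  -0.4  0.3]
28 [ 6.14194e+02 -1.13513e+02 -7.30000e-02] 1.41 rel [4.193e+00 3.529e+00 1.000e-03]
22 [ 6.10444e+02 -1.16442e+02 -7.30000e-02] 0.91 rel [0.671 0.328 0.001]
```

The fit jumped by what a 6 mm drop would give, so it appears seated. Back off straight, then raise.

Call:
send_rows(commands=[{"translation": [-0.02, 0.001, 0], "twist": [0, 0, 0]}, {"translation": [-0.05, 0.003, 0], "twist": [0, 0, 0]}, {"translation": [-0.1, 0.007, 0], "twist": [0, 0, 0]}, {"translation": [-0.15, 0.01, 0], "twist": [0, 0, 0]}, {"translation": [-0.2, 0.015, 0], "twist": [0, 0, 0]}, {"translation": [-0.25, 0.02, 0.05], "twist": [0, 0, 0]}, {"translation": [-0.3, 0.02, 0.2], "twist": [0, 0, 0]}, {"translation": [-0.3, 0.02, 0.4], "twist": [0, 0, 0]}, {"translation": [-0.3, 0.02, 0.6], "twist": [0, 0, 0]}, {"translation": [-0.3, 0.02, 0.8], "twist": [0, 0, 0]}])

```text
t: 14.35
ee_pos: [498.6, -107.7, 284.0]
orientation: [0.118, 3.139, 0.0]
ft_force: [0.6, -0.4, -0.5]
width: 87.9
```

Call:
send_rows(commands=[{"translation": [-0.1, 0, 0.1], "twist": [0, 0, 0]}, {"translation": [-0.2, 0, 0.2], "twist": [0, 0, 0]}, {"translation": [-0.3, 0, 0.3], "twist": [0, 0, 0]}, {"translation": [-0.4, 0, 0.4], "twist": [0, 0, 0]}, {"translation": [-0.5, 0, 0.5], "twist": [0, 0, 0]}, {"translation": [-0.6, 0, 0.6], "twist": [0, 0, 0]}, {"translation": [-0.7, 0, 0.7], "twist": [0, 0, 0]}, {"translation": [-0.8, 0, 0.8], "twist": [0, 0, 0]}, {"translation": [-0.8, 0, 0.8], "twist": [0, 0, 0]}, {"translation": [-0.8, 0, 0.8], "twist": [0, 0, 0]}])

```text
t: 15.35
ee_pos: [418.7, -107.7, 363.1]
orientation: [0.118, 3.139, -0.0]
ft_force: [0.2, 0.1, 0.0]
width: 87.7
```

```bash
python3 look.py s5.png
python3 - <<'E'
from h import *
d=load('s5.png'); t=snap('top','t5.png')
for z in (28,22): print('top',z,rel([611.1,-116.06,-.076],plate(t,z)[0]).round(3))
a=cv2.resize(d['img'][165:285,170:345][:,:,::-1],None,fx=4,fy=4,interpolation=cv2.INTER_CUBIC)
cv2.imwrite('pics/c5.png',a)
E
```

```text
[ 418.7 -107.7  363.1] [ 0.118  3.139 -0.   ] [0.2 0.1 0. ]
28 [ 6.14645e+02 -1.13449e+02 -7.50000e-02] 1.54 rel [ 4.638e+00  3.627e+00 -1.000e-03]
22 [ 6.10884e+02 -1.16380e+02 -7.50000e-02] 1.04 rel [ 1.106e+00  4.240e-01 -1.000e-03]
top 28 [-2.111e+00  1.410e-01  1.000e-03]
top 22 [-0.757 -0.213  0.001]
```

View pics/c5.png

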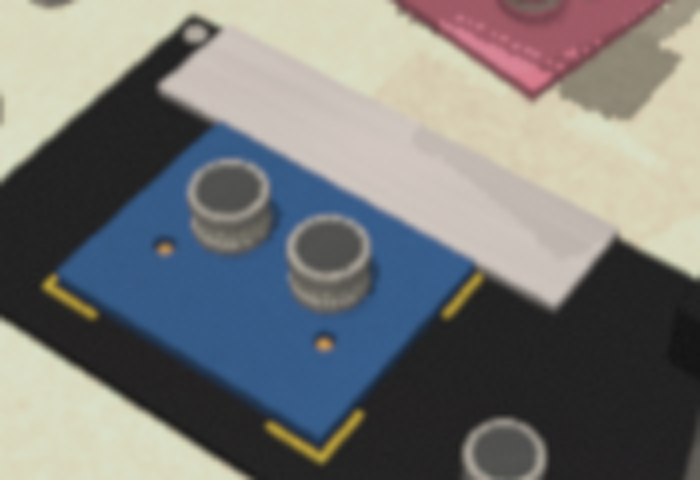

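The crop shows a brass pin in each hole (165,247 and 325,344), even margins to the yellow marks, and the near edge just past the ledge. The plate is seated.

```bash
python3 -c "
from workcell import ctrl
print(ctrl.close_job())"
```

```text
the job is handed in; nothing more can be done
None
```

The blue carrier is seated: both holes dropped over the brass pins and the plate lies flat inside the yellow marks. I pushed its near edge with the two open fingertips, turning it as it went. The plate was not lifted, the dies were not touched, and the hand ended clear. The job was handed in at about 15 s.

- **Seat:** a brass pin shows in each hole, the margins to the yellow marks are even, and the near edge is past the ledge.
- **Position:** with the plate top at the seated height of 22 mm, the scene camera puts it at (+1.1, +0.4) mm from the dock centre and the top camera at (-0.8, -0.2) mm. They disagree by about 2 mm in x, which is the stated calibration error. The angle error is about 0.001 rad in both.
- **Forces:** readings at the end of each move peaked at about 7 N during the push and were near zero after backing off.
- **Refused moves:** one batch of five moves was refused because the rows lacked a twist value. Nothing moved, and I resent them.

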